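# Size a turned ring on the stepped mandrel

## Task

Three turned spare rings of different bore lie on the floor of the trough, behind its low front board. Pick up the one that sizes at the red step of the sizing mandrel and slide it down over the mandrel's tip until it stops there, sitting level round the red section; then let go of it. Leave the other two rings where they lie and leave the glue bottle standing.

Things in the scene. Friction and masses are not known exactly. Their poses are not given: they have to be found in the camera images.
- mandrel: stepped sizing mandrel, fixed to the floor, 84 mm tall. Origin: centre of its underside; z up its axis. Flange 64 mm across, z 0-8; tapered sections: blue z 8-30 (34 to 32 mm across), red z 30-52 (25 to 23), yellow z 52-72 (16 to 14), steel cone tip z 72-84 (14 to 5). A ring slides down until a ledge (top of the next section) is wider than its bore: its size is the colour it then sits round
- mandrel_tip (a point): top of the mandrel's tip, on its axis, 84 mm above the floor
- red_seat (a point): point on the mandrel's axis, 38 mm above the floor, where the centre of a ring lies that has stopped at the foot of the red section (the ledge is at 30 mm)
- ring_black: black ring lying flat, 50 mm outside diameter, 16 mm high, bore 18 mm (a small hole), about 0.1 kg. Origin: centre of its underside, z up along its axis
- ring_brass: yellow brass ring lying flat, 50 mm outside diameter, 16 mm high, bore 27 mm (a middling hole), about 0.1 kg; it passes the yellow section and stops at the foot of the red one. Origin: centre of its underside, z up along its axis
- ring_brass_mid (a point): centre of the brass ring, 8 mm above its underside on its axis
- ring_steel: bare grey steel ring lying flat, 50 mm outside diameter, 16 mm high, bore 36 mm (a large hole, thin wall), about 0.1 kg. Origin: centre of its underside, z up along its axis
- glue_bottle: white plastic glue bottle with a blue cap, standing upright, 32 mm across, 83 mm tall, not needed. Origin: centre of its underside, z up
Things that resemble listed ones, but are neither listed nor needed, are in the scene too. What is meant by the ring_brass is not blue, and is the smaller of those in its own colour.

How it is judged:
By the outcome, as a careful person would: the job done as asked, in the order asked, and still so for the second after the job is handed in, with the robot touching nothing.
It also fails if it takes over 42 s, if anything falls off the work surface, if the arm or the gripper's body presses on something with over 40 N, if the wrist force passes 120 N, or if a joint passes its speed limit or range.

## Robot

A 6-joint arm with a two-finger parallel gripper is mounted at the origin on a cart in front of the work surface, level with it; the furniture and walls round the work are solid. World frame = base frame: x ahead of the robot, y to its left, z up, the work surface at z = 0. Lengths are in m, angles in rad, forces in N, time in s.
With the tool pointing down it reaches from about 0.375 to 0.9 m from the base axis. Payload 3.1 kg.
Tool frame: the origin (TCP) lies where the fingers leave the gripper's body, on its centre line; the fingertips stand 73 mm ahead of it and the grasp point (between the pads) lies 54 mm ahead of it; z points along the fingers, y is the line along which they close (so a half turn about z gives the same grasp; the last joint's range is limited). The gripper opens to 85 mm and grips with 20 to 120 N. Pads are 22 mm wide; open, the fingers measure 114 mm over their backs; the gripper's body (76 mm by 85 mm) begins 54 mm behind the grasp point. The pads swing forward as they close: fully open they stand 13 mm farther back than shut.
Start: joints at [-1.367, 0.527, 1.433, -0, 1.181, -0.178], TCP at [0.233, -0.58, 0.304] pointing down, gripper open.
Joint ranges: [-3.08, 3.08], [-0.75, 2.2], [0.22, 2.44], [-1.43, 4.57], [0, 2.65], [-2.85, 2.85]. Speed limits (rad/s): [2.79, 2.79, 3.14, 3.14, 3.14, 3.14].

## Interface

Orientations are given as a unit quaternion [x, y, z, w].
In Python, from station import manip gives the robot as it stands.
- The arm moves only by the tool step_arm, never from a script. Its argument "moves" is one flat list of numbers, 5 for each row, row after row: the opening, from 0 (shut) to 1 (fully open), then the shift along the world's x, y, z scaled (see below), then the turn about the world's z scaled (see below). In form: [fingers, x, y, z, yaw, fingers, x, y, z, yaw, ...]. A call has 1 to 12 rows; each row is the pose to reach, as a shift and turn from the pose commanded when the call began, turning the shorter way round; what a row does not reach only later rows make up. The controller multiplies each number of a shift by 200 mm and each number of a turn by pi rad. A row lasts 1/8 s, in which the tool goes at most 62.5 mm and 10.7 degrees, less where a joint would pass 70% of its speed; a pose out of reach is approached as far as the arm can. A call with a number of a shift or a turn outside -1 to 1 is refused whole. A call with a gripper value outside its range is refused whole. The fingers move at their own pace and stop on an object; "grip_force" is the grip in N (left out, the last holds). Time passes only in rows, so rows that repeat a pose let the fingers close. It gives the time, the measured TCP pose, the force, the opening and the grip force at its end, in the units of the state.
- manip.sense(): the state, without advancing time (a new reading comes with each control period).
- manip.snapshot(name): name is "scene" or "side" or "wrist"; returns a dict with "color" (384x512x3 uint8, blue, green, red), "z_map" (384x512 float32, m along the optical axis (not along the pixel's ray), 0 where there is no reading), "fovy" (degrees; the focal length in pixels is half the picture's height over the tangent of half this angle, whatever the lens; pixels are square), "cx", "cy" (the principal point, pixels), "R" (3x3) and "t" (3): a world point X has camera coordinates R X + t; the wrist camera has in their place "mount" (4x4, takes a point from camera to tool coordinates, whose origin is the TCP and whose axes are the flange's). Camera axes: x right, y down, z forward; pixel columns grow to the right and rows downward; lengths in m; the calibration is good to about 2 mm. A picture is of the moment at which its call begins: read the wrist's pose just before it.
- manip.sign_off(): hands the job in; it is judged then, once.
The state is a dict: "t": time; "q": joint angles; "qd": joint speeds; "tau": joint torques, N m; "tcp_pos": TCP position; "tool_rot": TCP orientation; "force": force on the tool from outside, world axes, zero at the start; "ft_torque": the same for the moment, N m; "finger_gap": opening from 0.0 (shut) to 1.0 (fully open); "gripper_force": force on a finger pad.
Only numpy, scipy, OpenCV 4.12 (cv2) and the standard library are available. Lean on these libraries where they do the work, as an engineer would, in place of code of your own. Each camera call takes 0.05 s, during which the arm holds its last target. There are 200 camera calls.

## Working session

There is one attempt and no reset: what is moved stays moved. The work goes in short steps, Python scripts to look and compute and a tool call to move; the robot and the scene stay as the last step left them, time stands still between calls to the robot, and variables do not carry over. Pictures are saved under pics/ and viewed, at most 10 in all, crops included, and the job is handed in when it is done.

Besides the shell and the picture viewer there is one more tool, called after "Call:" as name(argument=value, ...) on one line, values as JSON. step_arm: Moves the arm, as the interface text tells. Its arguments: {"type":"object","properties":{"moves":{"type":"array","items":{"type":"number"}},"grip_force":{"type":"number"}},"required":["moves"]}

```bash
mkdir -p pics
cat > h.py <<'E'
import numpy as np,cv2,pickle
from station import manip
from scipy.spatial.transform import Rotation as Rn
def snap(n):
    s=manip.sense(); d=manip.snapshot(n); d['s']=s
    if n=='wrist':
        T=np.eye(4);T[:3,:3]=Rn.from_quat(s['tool_rot']).as_matrix();T[:3,3]=s['tcp_pos']
        M=T@d['mount'];d['Rw'],d['tw']=M[:3,:3],M[:3,3]
    else:
        R=np.array(d['R']);d['Rw']=R.T;d['tw']=-R.T@np.array(d['t'])
    pickle.dump(d,open(n+'.pkl','wb'));return d
def cloud(d):
    z=d['z_map'];h,w=z.shape;f=h/2/np.tan(np.radians(d['fovy'])/2)
    v,u=np.mgrid[:h,:w];P=np.stack([(u-d['cx'])/f*z,(v-d['cy'])/f*z,z],-1)
    return P@d['Rw'].T+d['tw']
def load(n): return pickle.load(open(n+'.pkl','rb'))
E
python3 - <<'E'
from h import *
a=snap('scene');b=snap('side')
cv2.imwrite('pics/a.png',a['color']);cv2.imwrite('pics/b.png',b['color'])
print(manip.sense())
E
```

```text
{'t': 0.1, 'q': array([-1.36748456e+00,  5.28352498e-01,  1.43378551e+00,  1.59106638e-05,
        1.18141166e+00, -1.78503910e-01]), 'qd': array([ 9.03195704e-05, -1.69250327e-03, -2.70572821e-03,  8.09463613e-04,
        7.47317014e-04,  4.89407064e-05]), 'tau': array([ 6.36653567e-05, -4.43304527e+01, -1.78586036e+01, -2.26115153e-04,
        3.91608541e-03,  1.04489251e-05]), 'tcp_pos': array([ 0.23280212, -0.57947377,  0.30304045]), 'tool_rot': array([ 9.81832482e-01,  1.89747254e-01, -4.78073651e-06, -9.78523909e-04]), 'force': array([ 0.29528884, -0.25441324,  0.61615351]), 'ft_torque': array([ 0.00137664, -0.00168531, -0.02699447]), 'gripper_force': 0.0, 'finger_gap': 0.9964499196042076}
```

View pics/a.png

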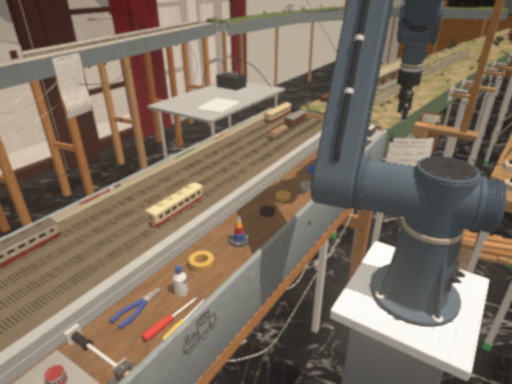

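View pics/b.png

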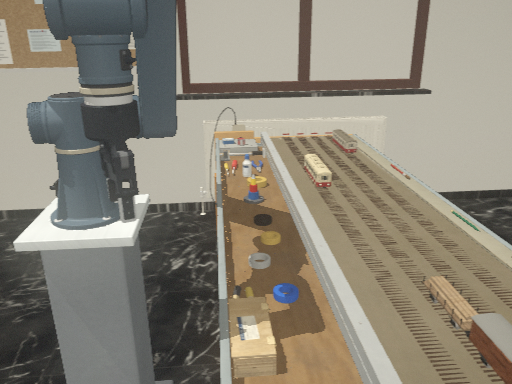

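Side view: black ring (263,220), brass ring (271,238), steel ring (260,261), a large yellow ring by the bottle (257,182), a blue ring (286,293), and the mandrel (254,192). The possible mix-ups are the large yellow ring (scene 201,259) and the blue one. The brass ring at side (271,238) / scene (283,196) is my choice; I'll check it close up.

Run:
```python
from h import *
b=load('side');a=load('scene')
P=cloud(b);Q=cloud(a)
for n,(u,v) in dict(black=(263,214),brassfront=(271,242),brass=(271,233),steel=(260,267),yel=(257,186),tip=(254,178),flange=(254,200),blue=(286,299),floor=(245,240),front=(222,240),back=(303,240),back2=(298,235)).items(): print(n,P[v,u].round(3))
for n,(u,v) in dict(tip=(239,219),flange=(238,243),brass=(283,192),yel=(201,253),bottle=(180,270)).items(): print('S',n,Q[v,u].round(3))
c=b['color'][170:310,205:335];c=cv2.resize(c,None,fx=4.2,fy=4.2,interpolation=cv2.INTER_CUBIC);cv2.imwrite('pics/c.png',c)
# cross profile
for x0 in (None,):
  print('row238',[(u,*P[238,u].round(3)) for u in range(212,320,6)])
```

```text
black [ 0.498 -0.09   0.016]
brassfront [ 0.501 -0.246  0.008]
brass [ 0.505 -0.21   0.015]
steel [ 0.462 -0.36   0.006]
yel [0.506 0.168 0.008]
tip [0.486 0.059 0.073]
flange [0.484 0.038 0.009]
blue [ 0.498 -0.495  0.013]
floor [ 0.439 -0.214  0.001]
front [ 0.381 -0.293  0.043]
back [ 0.573 -0.279  0.026]
back2 [ 0.577 -0.198 -0.   ]
S tip [0.48  0.062 0.078]
S flange [0.471 0.083 0.011]
S brass [ 0.508 -0.239  0.013]
S yel [0.521 0.185 0.021]
S bottle [0.475 0.308 0.073]
row238 [(212, np.float64(0.314), np.float64(1.605), np.float64(-0.885)), (218, np.float64(0.372), np.float64(-0.28), np.float64(0.042)), (224, np.float64(0.386), np.float64(-0.199), np.float64(0.002)), (230, np.float64(0.401), np.float64(-0.198), np.float64(0.0)), (236, np.float64(0.417), np.float64(-0.202), np.float64(0.002)), (242, np.float64(0.432), np.float64(-0.2), np.float64(-0.0)), (248, np.float64(0.447), np.float64(-0.201), np.float64(-0.001)), (254, np.float64(0.462), np.float64(-0.202), np.float64(-0.001)), (260, np.float64(0.475), np.float64(-0.227), np.float64(0.011)), (266, np.float64(0.489), np.float64(-0.242), np.float64(0.018)), (272, np.float64(0.503), np.float64(-0.243), np.float64(0.017)), (278, np.float64(0.519), np.float64(-0.238), np.float64(0.014)), (284, np.float64(0.538), np.float64(-0.212), np.float64(-0.0)), (290, np.float64(0.553), np.float64(-0.214), np.float64(0.0)), (296, np.float64(0.568), np.float64(-0.216), np.float64(0.0)), (302, np.float64(0.573), np.float64(-0.267), np.float64(0.026)), (308, np.float64(0.573), np.float64(-0.33), np.float64(0.056)), (314, np.float64(0.582), np.float64(-0.353), np.float64(0.067))]
```

View pics/c.png

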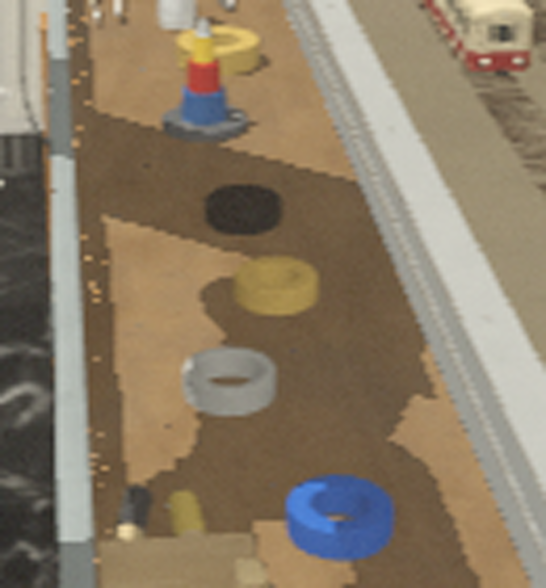

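Crop: the brass ring at (276,285) has a middling bore, with black (243,208), steel (229,380), blue (340,515) and the large yellow ring behind the mandrel (220,48). That confirms the choice, so I'm moving over it.

Call:
step_arm(moves=[1, 0.9, 1, 0, -0.12, 1, 0.9, 1, 0, -0.12, 1, 0.9, 1, 0, -0.12, 1, 0.9, 1, 0, -0.12, 1, 0.9, 1, 0, -0.12])

```text
t: 0.72
tcp_pos: [0.4144, -0.3767, 0.3036]
tool_rot: [1.0, 0.004, -0.0, -0.001]
force: [-0.9, -0.3, 0.5]
finger_gap: 1.003
gripper_force: 0.0
```

Call:
step_arm(moves=[1, 0.45, 0.75, 0, 0, 1, 0.45, 0.75, 0, 0, 1, 0.45, 0.75, 0, 0, 1, 0.45, 0.75, 0, 0, 1, 0.45, 0.75, 0, 0])

```text
t: 1.35
tcp_pos: [0.5027, -0.2307, 0.3037]
tool_rot: [1.0, 0.002, -0.0, 0.0]
force: [0.2, -0.4, -0.2]
finger_gap: 1.003
gripper_force: 0.0
```

Run:
```python
from h import *
w=snap('wrist');print(w['mount'],w['s']['tcp_pos'],w['s']['tool_rot'],w['s']['t'])
cv2.imwrite('pics/d.png',w['color'])
```

```text
[[-3.88209786e-04 -9.65112391e-01 -2.61835677e-01  6.57646432e-02]
 [ 9.99999877e-01 -4.55718883e-04  1.97109131e-04  1.81659548e-04]
 [-3.09555927e-04 -2.61835568e-01  9.65112449e-01 -6.99158522e-02]
 [ 0.00000000e+00  0.00000000e+00  0.00000000e+00  1.00000000e+00]] [ 0.50269951 -0.2307262   0.30372858] [ 9.99996887e-01  2.45512012e-03 -2.58443831e-04  3.63736384e-04] 1.35
```

View pics/d.png

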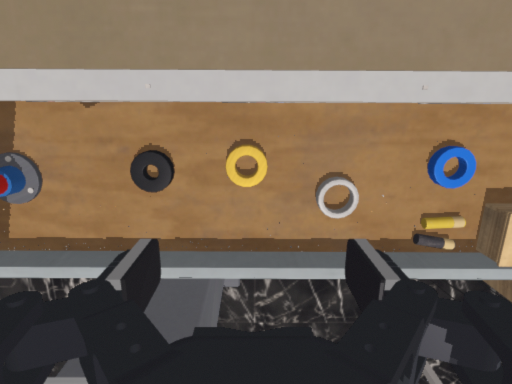

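The wrist view shows the brass ring at (246,166), black (152,171), steel (337,198) and the mandrel at the left edge (10,180). Next I'll locate the brass ring.

```bash
cat >> h.py <<'E'
def circ(xy):
    A=np.c_[2*xy,np.ones(len(xy))];s=np.linalg.lstsq(A,(xy**2).sum(1),rcond=None)[0]
    return s[:2],np.sqrt(s[2]+s[:2]@s[:2])
def ray(d,uv,z):
    uv=np.atleast_2d(uv).astype(float);f=d['z_map'].shape[0]/2/np.tan(np.radians(d['fovy'])/2)
    r=np.c_[(uv-[d['cx'],d['cy']])/f,np.ones(len(uv))]@d['Rw'].T
    return d['tw']+r*((z-d['tw'][2])/r[:,2])[:,None]
E
python3 - <<'E'
from h import *
d=load('wrist');P=cloud(d)
for n,(u,v) in dict(brass=(246,166),black=(152,171),steel=(337,198)).items():
    w=P[v-32:v+33,u-32:u+33].reshape(-1,3);t=w[(w[:,2]>.0135)&(w[:,2]<.022)]
    h=cv2.convexHull(t[:,:2].astype(np.float32))
    print(n,cv2.minEnclosingCircle(h),np.median(t[:,2]),ray(d,(u,v),.016).round(4))
# bore of brass
hsv=cv2.cvtColor(d['color'],cv2.COLOR_BGR2HSV)
m=cv2.inRange(hsv[130:205,215:280],(18,130,110),(36,255,255))
cs,hi=cv2.findContours(m,cv2.RETR_CCOMP,cv2.CHAIN_APPROX_NONE)
for c,x in zip(cs,hi[0]):
    if len(c)>30: print(cv2.fitEllipse(c),x,[a.round(4) for a in circ(ray(d,c[:,0]+[215,130],.016)[:,:2])])
w=P[:130].reshape(-1,3);print('back wall top z',np.percentile(P[80:98,100:400,2],[5,50,95]),P[100,250],P[60,250],P[260,250])
E
```

```text
brass ((0.5017443895339966, -0.22371399402618408), 0.024897471070289612) 0.015733252888975258 [[ 0.5021 -0.2236  0.016 ]]
black ((0.4944617450237274, -0.11083970963954926), 0.024946166202425957) 0.015797264598683802 [[ 0.4957 -0.1131  0.016 ]]
steel ((0.4624759554862976, -0.3348412811756134), 0.02488325722515583) 0.015680742636921874 [[ 0.4635 -0.3333  0.016 ]]
((31.15976333618164, 35.630523681640625), (41.813316345214844, 42.163841247558594), 23.959047317504883) [-1 -1  1 -1] [array([ 0.5021, -0.2238]), np.float64(0.0248)]
((31.242008209228516, 35.35121536254883), (20.78309440612793, 22.387435913085938), 108.05882263183594) [-1 -1 -1  0] [array([ 0.5028, -0.2239]), np.float64(0.0127)]
back wall top z [0.06578319 0.0670243  0.06828245] [ 0.5752319  -0.22848253  0.06598231] [ 0.61397221 -0.22822887  0.04194066] [ 0.38424411 -0.22866311  0.02276605]
```

Call:
step_arm(moves=[1, 0, 0.035, -0.3, 0, 1, 0, 0.035, -0.6, 0, 1, 0, 0.035, -0.9, 0, 1, 0, 0.035, -0.95, 0, 1, 0, 0.035, -0.95, 0, 1, 0, 0.035, -0.95, 0])

```text
t: 2.15
tcp_pos: [0.5041, -0.2244, 0.1164]
tool_rot: [1.0, 0.002, 0.002, 0.002]
force: [0.4, 0.4, -0.1]
finger_gap: 1.002
gripper_force: 0.0
```

Call:
step_arm(moves=[1, 0, 0, -0.1, 0, 1, 0, 0, -0.19, 0, 1, 0, 0, -0.19, 0, 1, 0, 0, -0.19, 0])

```text
t: 2.65
tcp_pos: [0.5032, -0.2232, 0.0765]
tool_rot: [1.0, 0.002, 0.0, 0.0]
force: [0.4, -0.0, 0.2]
finger_gap: 0.999
gripper_force: 0.0
```

Call:
step_arm(moves=[0.3, -0.005, 0, 0, 0, 0.3, -0.005, 0, 0, 0, 0.3, -0.005, 0, 0, 0, 0.3, -0.005, 0, 0, 0, 0.3, -0.005, 0, 0, 0, 0.3, -0.005, 0, 0, 0], grip_force=40)

```text
t: 3.4
tcp_pos: [0.502, -0.2232, 0.0769]
tool_rot: [1.0, 0.002, 0.0, 0.0]
force: [-0.7, -0.4, 5.5]
finger_gap: 0.566
gripper_force: 40.2
```

Call:
step_arm(moves=[0.3, 0, 0, 0.1, 0, 0.3, 0, 0, 0.3, 0, 0.3, 0, 0, 0.55, 0, 0.3, 0, 0, 0.8, 0, 0.3, -0.05, 0.2, 0.8, 0, 0.3, -0.1, 0.5, 0.8, 0, 0.3, -0.1, 0.8, 0.8, 0, 0.3, -0.1, 0.9, 0.8, 0, 0.3, -0.1, 0.9, 0.8, 0, 0.3, -0.1, 0.9, 0.8, 0])

```text
t: 4.65
tcp_pos: [0.4821, -0.0435, 0.236]
tool_rot: [1.0, 0.002, 0.0, 0.0]
force: [0.2, -0.2, -1.1]
finger_gap: 0.564
gripper_force: 41.8
```

Run:
```python
from h import *
w=snap('wrist');s=snap('side');sc=snap('scene')
c=cv2.resize(s['color'][120:260,190:330],None,fx=2.7,fy=2.7,interpolation=cv2.INTER_CUBIC)
c=cv2.resize(c,(288,384))
cv2.imwrite('pics/e.png',np.hstack([w['color'],c]))
print(w['s']['tcp_pos'],w['s']['tool_rot'],w['s']['t'],w['s']['finger_gap'])
P=cloud(w);m=(P[...,2]<.105)&(P[...,2]>.004)&(P[...,1]>0)&(P[...,1]<.12)&(P[...,0]>.43)&(P[...,0]<.53)&(w['z_map']>0)
p=P[m]
for a,b in((.0065,.0095),(.029,.031),(.051,.053),(.074,.09)):
    t=p[(p[:,2]>a)&(p[:,2]<b)]
    if len(t)>5: print(a,len(t),cv2.minEnclosingCircle(t[:,:2].astype(np.float32)))
```

```text
[ 0.48213653 -0.043525    0.23597177] [9.99997068e-01 2.39264392e-03 2.51774161e-04 2.75054953e-04] 4.65 0.5642372376734941
0.0065 1736 ((0.4838598668575287, 0.06055225431919098), 0.031863171607255936)
0.029 212 ((0.48387619853019714, 0.06033850833773613), 0.015870658680796623)
0.051 174 ((0.48376744985580444, 0.060135141015052795), 0.011417285539209843)
0.074 201 ((0.48376375436782837, 0.060014430433511734), 0.006043319124728441)
```

View pics/e.png

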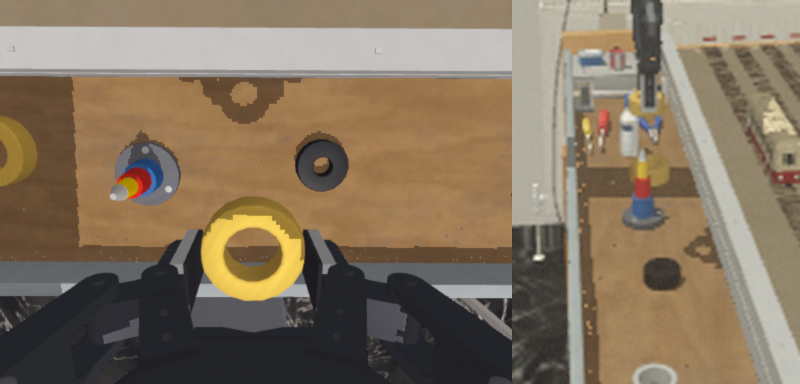

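The brass ring is held between the pads, with its top at wrist pixel (253,250). The mandrel tip is at (120,192). Now I'll measure the ring against the mandrel axis in the same cloud.

Run:
```python
from h import *
w=load('wrist');P=cloud(w);tcp=w['s']['tcp_pos']
hsv=cv2.cvtColor(w['color'],cv2.COLOR_BGR2HSV)
m=cv2.inRange(hsv,(15,120,80),(38,255,255))>0
m[:190]=0;m[305:]=0;m[:,:190]=0;m[:,320:]=0
p=P[m];print(len(p),np.percentile(p[:,2],[2,25,50,75,98]))
top=np.percentile(p[:,2],60)
t=p[abs(p[:,2]-top)<.003]
A=np.c_[t[:,:2]-t[:,:2].mean(0),np.ones(len(t))];print('tilt',np.linalg.lstsq(A,t[:,2],rcond=None)[0])
c,r=cv2.minEnclosingCircle(t[:,:2].astype(np.float32));print('ring',c,r,np.array(c)-tcp[:2])
cs,hi=cv2.findContours((m).astype(np.uint8),cv2.RETR_CCOMP,cv2.CHAIN_APPROX_NONE)
z=np.median(t[:,2])
d=(np.array([.4838,.0602])-c)
print('shift needed',d,d/.2,'z top',z)
```

```text
10976 [-0.00116903  0.00027192  0.17354152  0.1748405   0.17594964]
tilt [-0.00184869  0.00154354  0.17467357]
ring (0.481640100479126, -0.04428116977214813) 0.025442807003855705 [-0.00049643 -0.00075616]
shift needed [0.0021599  0.10448117] [0.0107995  0.52240585] z top 0.17476841967367004
```

Call:
step_arm(moves=[0.3, 0.01, 0.25, 0, 0, 0.3, 0.01, 0.5, 0, 0, 0.3, 0.01, 0.522, 0, 0, 0.3, 0.01, 0.522, 0, 0, 0.3, 0.01, 0.522, 0, 0, 0.3, 0.01, 0.522, -0.1, 0, 0.3, 0.01, 0.522, -0.2, 0, 0.3, 0.01, 0.522, -0.28, 0, 0.3, 0.01, 0.522, -0.28, 0, 0.3, 0.01, 0.522, -0.28, 0])

```text
t: 6.05
tcp_pos: [0.4844, 0.0607, 0.1803]
tool_rot: [1.0, 0.002, 0.0, 0.0]
force: [-0.0, 0.2, -0.7]
finger_gap: 0.563
gripper_force: 42.0
```

Run:
```python
from h import *
w=snap('wrist');P=cloud(w);tcp=w['s']['tcp_pos'];print(tcp)
hsv=cv2.cvtColor(w['color'],cv2.COLOR_BGR2HSV)
m=cv2.inRange(hsv,(15,120,80),(38,255,255))>0
m[:190]=0;m[305:]=0;m[:,:190]=0;m[:,320:]=0
t=P[m&(abs(P[...,2]-(tcp[2]-.0612))<.003)]
c,r=cv2.minEnclosingCircle(t[:,:2].astype(np.float32));print('ring',c,r,np.median(t[:,2]))
q=P[(P[...,2]>.0065)&(P[...,2]<.0095)&(abs(P[...,1]-.06)<.04)&(abs(P[...,0]-.484)<.04)]
if len(q)>9:print(len(q),cv2.minEnclosingCircle(q[:,:2].astype(np.float32)))
cv2.imwrite('pics/f.png',w['color'])
```

```text
[0.48438514 0.06065691 0.18030447]
ring (0.4837777316570282, 0.06070101633667946) 0.02542242221534252 0.1191110336684142
2045 ((0.4838269352912903, 0.06065858155488968), 0.03176289051771164)
```

View pics/f.png

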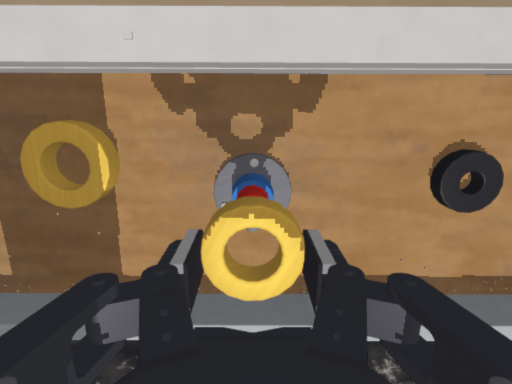

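The picture shows the ring (253,250) directly above the mandrel, and the two axes agree to about 0.1 mm. Lowering in stages.

Call:
step_arm(moves=[0.3, 0, 0, -0.05, 0, 0.3, 0, 0, -0.1, 0, 0.3, 0, 0, -0.15, 0, 0.3, 0, 0, -0.2, 0, 0.3, 0, 0, -0.24, 0, 0.3, 0, 0, -0.24, 0])

```text
t: 6.85
tcp_pos: [0.4835, 0.0615, 0.1311]
tool_rot: [1.0, 0.002, -0.001, -0.0]
force: [0.0, -0.2, -1.3]
finger_gap: 0.562
gripper_force: 42.0
```

Call:
step_arm(moves=[0.3, 0, 0, -0.03, 0, 0.3, 0, 0, -0.06, 0, 0.3, 0, 0, -0.09, 0, 0.3, 0, 0, -0.11, 0, 0.3, 0, 0, -0.115, 0, 0.3, 0, 0, -0.115, 0])

```text
t: 7.6
tcp_pos: [0.4839, 0.0614, 0.1089]
tool_rot: [1.0, 0.002, -0.0, -0.0]
force: [0.1, 0.2, -1.2]
finger_gap: 0.563
gripper_force: 42.0
```

Call:
step_arm(moves=[0.3, 0, 0, -0.006, 0, 0.3, 0, 0, -0.006, 0, 0.3, 0, 0, -0.006, 0])

```text
t: 7.98
tcp_pos: [0.4839, 0.0614, 0.1078]
tool_rot: [1.0, 0.002, 0.0, -0.0]
force: [-0.7, -0.3, -1.4]
finger_gap: 0.561
gripper_force: 42.0
```

Call:
step_arm(moves=[0.7, 0, 0, 0, 0, 0.85, 0, 0, 0, 0, 1, 0, 0, 0, 0, 1, 0, 0, 0, 0, 1, 0, 0, 0.2, 0, 1, 0, 0, 0.5, 0, 1, 0, 0, 0.7, 0, 1, 0, -0.3, 0.7, 0, 1, 0, -0.5, 0.7, 0, 1, 0, -0.5, 0.7, 0])

```text
t: 9.22
tcp_pos: [0.4842, -0.0408, 0.248]
tool_rot: [1.0, 0.0, 0.001, 0.0]
force: [-0.6, -0.7, 0.1]
finger_gap: 1.001
gripper_force: 0.0
```

Run:
```python
from h import *
w=snap('wrist');s=snap('side');P=cloud(w);print(w['s']['tcp_pos'],w['s']['force'])
q=P[(P[...,2]>.04)&(P[...,2]<.05)&(abs(P[...,1]-.06)<.04)&(abs(P[...,0]-.484)<.04)]
print(len(q),np.median(q[:,2]),cv2.minEnclosingCircle(q[:,:2].astype(np.float32)))
A=np.c_[q[:,:2]-q[:,:2].mean(0),np.ones(len(q))];print('tilt',np.linalg.lstsq(A,q[:,2],rcond=None)[0])
c=cv2.resize(s['color'][150:270,200:290],(288,384),interpolation=cv2.INTER_CUBIC)
cv2.imwrite('pics/g.png',np.hstack([w['color'],c]))
```

```text
[ 0.48424243 -0.04082823  0.24800468] [-0.57815528 -0.67444714  0.10010811]
1683 0.04566413626726423 ((0.48348426818847656, 0.06080862134695053), 0.025004440918564796)
tilt [-0.01073867  0.01447554  0.04548775]
```

View pics/g.png

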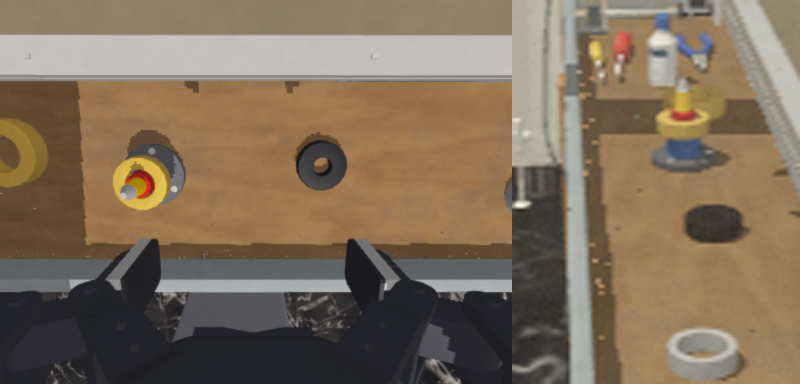

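The brass ring sits level round the red section (wrist 140,183), its top at 46 mm. The other rings are undisturbed and the bottle is upright, so I'm handing in.

```bash
python3 -c "
from station import manip
print(manip.sign_off())"
```

```text
the job is handed in; nothing more can be done
None
```

The brass ring is on the mandrel, sitting level at the foot of the red section and released; the black and steel rings were left where they lay, the glue bottle is standing, and the job is handed in at about 9 s of the 42 s allowed.

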